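# Bring an iris damper back to its balancing mark

## Robot

A 7-joint arm with a two-finger parallel gripper is mounted at the origin on the work surface. World frame = base frame: x ahead of the robot, y to its left, z up, the work surface at z = 0. Lengths are in m, angles in rad, forces in N, time in s.
With the tool pointing down it reaches from about 0.4 to 0.85 m from the base axis. Payload 10.4 kg.
Tool frame: the origin (TCP) lies on the centre line of the jaws, within the pads' length; the fingertips stand 17 mm ahead of it and the grasp point (between the pads) lies 2 mm behind it; z points along the fingers, y is the direction in which the jaws open and shut (so a half turn about z gives the same grasp; the last joint's range is limited). The gripper opens to 85 mm and grips with 20 to 120 N. Pads are 22 mm wide; open, the fingers measure 114 mm over their backs; the gripper's body (76 mm by 85 mm) begins 54 mm behind the grasp point. The pads swing forward as they close: fully open they stand 13 mm farther back than shut.
Start: joints at [-0.023, 0.332, -0.065, 1.46, 0.022, 1.35, -0.088], TCP at [0.625, 0, 0.248] pointing down, gripper open.
Joint ranges: [-2.6, 2.6], [-0.5, 2.12], [-1.47, 1.34], [0.16, 2.42], [-1.27, 4.41], [0.06, 2.06], [-2.6, 2.6]. Speed limits (rad/s): [2.22, 2.22, 2.79, 2.79, 3.14, 3.14, 3.14].

## Interface

Orientations are given as a 3x3 rotation matrix whose columns are the frame's x, y, z axes.
In Python, from workcell import robot gives the robot as it stands. The module is installed in compiled form; this text tells all that it offers.
- The arm moves only by the tool arm_command, never from a script. Its argument "series" is text: rows parted by semicolons, each of 5 numbers parted by spaces: the shift along the tool's x, y, z in m, then the turn about the tool's z in degrees, then the opening, from 0 (shut) to 1 (fully open). In form: dx dy dz spin gripper; .... A call has 1 to 5 rows; each row is the pose to reach, as a shift and turn from the pose commanded when the call began, along the tool's axes at that moment; what a row does not reach only later rows make up. A row lasts 1/8 s, in which the tool goes at most 62.5 mm and 10.7 degrees, less where a joint would pass 70% of its speed; a pose out of reach is approached as far as the arm can. A call with a gripper value outside its range is refused whole. The fingers move at their own pace and stop on an object; "squeeze" is the grip in N (left out, the last holds). Time passes only in rows, so rows that repeat a pose let the fingers close. It gives the time, the measured TCP pose, the force and the opening at its end, in the units of the state.
- robot.observe(): the state, without advancing time (a new reading comes with each control period).
- robot.camera(name): name is "scene" or "side" or "wrist"; returns a dict with "pixels" (384x512x3 uint8, red, green, blue), "mtx" (3x3 intrinsics, pixels), "origin" and "rotation" of the camera in the world. Camera axes: x right, y up, looking along -z (the intrinsics and any distortion apply to the point x, -y, -z); pixel columns grow to the right and rows downward; lengths in m; the calibration is good to about 2 mm. A picture is of the moment at which its call begins. There is no depth.
- robot.hand_in(): hands the job in, once; it reports no verdict.
The state is a dict: "clock": time; "joint_positions": joint angles; "qd": joint speeds; "joint_torque": joint torques, N m; "tool_pos": TCP position; "eef_rot": TCP orientation; "wrist_force": force on the tool from outside, world axes, zero at the start; "torque": the same for the moment, N m; "grip_width": finger opening in m.
Only numpy, scipy, OpenCV 4.12 (cv2) and the standard library are available. Lean on these libraries where they do the work, as an engineer would, in place of code of your own. Each camera call takes 0.05 s, during which the arm holds its last target.

## Task

The overhauled iris damper has to go back to its balanced setting: with the fingertips push the lever round by its upright handle to the closed stop, so that the iris is fully closed and the play is taken up, then push it back open until the lever's pointer is on the broad paint-pen stroke on the scale plate, and leave it there. Only push, gently: do not grip or force the lever, and do not disturb or lift the bolts, the pen or anything else on the bench.

Things in the scene. Friction and masses are not known exactly. Their poses are not given: they have to be found in the camera images.
- damper: Round sheet-metal iris damper for a 100 mm air duct, fixed, axis vertical, on a steel plate 240 x 240 x 10 mm. Origin: on its axis at bench level; z up. Housing 170 mm diameter, top 66 mm above the bench; a spigot (106 mm over its seal) rises to 96 mm in the middle. Two magnet holders (54 mm high) clamp the plate along its +x edge, out to x = 185 mm. Lever and scale are on its -x side.
- ring_centre (a point): Point on the damper's vertical axis, 77 mm above the bench, level with the top of the rotating ring (outer diameter 163 mm, around the spigot). Ring and lever turn about the vertical through this point.
- scale_middle (a point): Middle long tick of the dark fan-shaped scale plate, 118 mm from the axis along the damper's -x. The plate sticks out of the housing: radius 83 to 134 mm, 49 degrees either side of this tick, top 62 mm above the bench. Nine thin pale ticks near its outer edge divide the lever's 80 degrees of travel evenly; those at both ends and this one are longer.
- iris_ring (a joint): Angle of ring and lever, rad: 0 = closed stop (iris smallest), 1.4 = open stop (iris widest); grows as the lever goes counter-clockwise seen from above. In the damper's frame the lever points in direction pi - 0.7 + angle (at 0.7 along -x). It turns stiffly (about 2.5 N sideways at the handle), has no spring and stays where it is left; the stops are hard.
- lever_handle (a point): Middle of the lever's upright round black handle, 96 mm above the bench: 16 mm diameter, 94 mm from the damper's axis, free from 77 to 116 mm above the bench. It stands in a rubber bush and gives about 2.5 mm sideways at 10 N, springing back upright. The steel lever bar under it is 14 mm wide, top 74 mm above the bench.
- pointer_tip (a point): Sharp outer end of the lever's pointer, 118 mm from the damper's axis on the same radius as the handle, 71 mm above the bench, hovering 9 mm over the scale plate.
- mark_line (a point): Balancing mark: a broad pale paint-pen stroke 6 mm wide, 34 mm long, running radially across the outer part of the scale plate and over its edge (much wider and longer than the ticks). This point is mid-width, 118 mm from the damper's axis, 63 mm above the bench: the pointer tip is straight above it when the lever is on the mark. It lies 0.45 to 1.1 rad from the closed stop.
- bolt_a: Loose steel hex bolt standing on its 21 mm head, 53 mm tall, on the mounting plate's front corner near the closed end of the scale (leave alone). Origin: centre of its underside.
- bolt_b: The same kind of bolt standing on the other front corner, near the open end of the scale (leave alone). Origin: centre of its underside.
- paint_pen: Paint marker, white with a black cap, 137 mm long, 17 mm thick, lying beside the mounting plate (leave alone). Origin: underside of its middle.
- air_cylinder: Square aluminium pneumatic cylinder lying on the bench, 252 mm long plus a rod of 50 mm, 50 mm high (leave alone). Origin: underside of its middle.
- ferrule: Stainless pipe ferrule, 64 mm diameter, 41 mm high (leave alone). Origin: centre of its underside.
- cup: Small clear plastic cup, 84 mm diameter, 42 mm high (leave alone). Origin: centre of its underside.
- spray_can: Dark spray can, 52 mm diameter, 150 mm high (leave alone). Origin: centre of its underside.
- wrench: Open-ended wrench, 190 mm long, lying flat (leave alone). Origin: underside of its middle.

How it is judged:
By the outcome, as a careful person would: the job done as asked, in the order asked, and still so for the second after the job is handed in, with the robot touching nothing.
It also fails if it takes over 51 s, if anything falls off the work surface, if the arm or the gripper's body presses on something with over 40 N, if the wrist force passes 120 N, or if a joint passes its speed limit or range.

## Working session

There is one attempt and no reset: what is moved stays moved. The work goes in short steps, Python scripts to look and compute and a tool call to move; the robot and the scene stay as the last step left them, time stands still between calls to the robot, and variables do not carry over. Pictures are saved under pics/ and viewed, and the job is handed in when it is done.

Besides the shell and the picture viewer there is one more tool, called after ">>>" as name(argument=value, ...) on one line, values as JSON. arm_command: Moves the arm, as the interface text tells. Its arguments: {"type":"object","properties":{"series":{"type":"string"},"squeeze":{"type":"number"}},"required":["series"]}

```bash
mkdir -p pics
python3 - <<'E'
from workcell import robot
import cv2,pickle
d={}
for n in ["scene","side","wrist"]:
    c=robot.camera(n); d[n]=c
    cv2.imwrite(f"pics/a_{n}.png",c["pixels"][:,:,::-1])
    print(n,c["mtx"].tolist(),c["origin"],c["rotation"].tolist(),[k for k in c])
pickle.dump(d,open("a.pkl","wb"))
s=robot.observe();print(s)
E
```

```text
scene [[397.38882177372165, 0.0, 256.5204479320203], [0.0, 397.38882177372165, 189.69891454506939], [0.0, 0.0, 1.0]] [ 1.29997296 -0.32827535  0.90649413] [[0.3958675592137581, -0.6360235796431705, 0.662391788671953], [0.9182048274742831, 0.28494087623275377, -0.2751519432143495], [-0.013739372804602567, 0.7171350662110996, 0.696798770410323]] ['pixels', 'mtx', 'origin', 'rotation']
side [[367.996616953015, 0.0, 256.20768313852915], [0.0, 367.996616953015, 191.52483904791782], [0.0, 0.0, 1.0]] [ 0.02502985 -0.66840582  0.80258545] [[0.7828871652934679, 0.4151930639972696, -0.46335990981883346], [-0.6217528103859398, 0.49504186646798376, -0.6069242071470543], [-0.022608166576347004, 0.7632484982313782, 0.6457093779337589]] ['pixels', 'mtx', 'origin', 'rotation']
wrist [[264.9426604109119, 0.0, 253.98072611574074], [0.0, 264.9426604109119, 186.5944119412331], [0.0, 0.0, 1.0]] [0.62350085 0.07112826 0.37309835] [[0.999997293719543, -0.0016335568703835322, 0.0016565160854679292], [0.0011077849545141178, 0.9604622027822841, 0.2784082072049898], [-0.002045816728043692, -0.27840561869070324
[... 189 characters left out ...]
 -0.08849633]), 'qd': array([-0.00108638, -0.00164374, -0.00027934, -0.00106869, -0.00078913,
        0.00085391,  0.00011741]), 'joint_torque': array([ 1.13752249e-03, -6.25829744e+01,  4.95374459e-02, -3.91853535e+01,
        1.63436425e-02,  7.44175835e-03, -2.63868424e-05]), 'tool_pos': array([ 6.24741113e-01, -5.19439720e-06,  2.47695472e-01]), 'eef_rot': array([[ 4.69377843e-07,  9.99999396e-01, -1.09883575e-03],
       [ 9.99999999e-01, -5.12503239e-07, -3.92461630e-05],
       [-3.92467025e-05, -1.09883573e-03, -9.99999396e-01]]), 'wrist_force': array([ 0.01753822, -0.46208907, -0.52323619]), 'torque': array([-0.01176883,  0.06108699,  0.03872897]), 'grip_width': 0.08518182363961754}
```

View pics/a_scene.png

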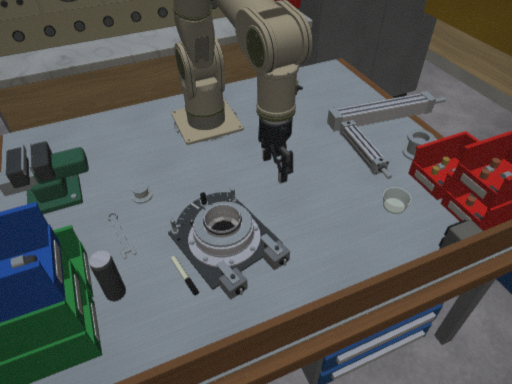

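View pics/a_side.png

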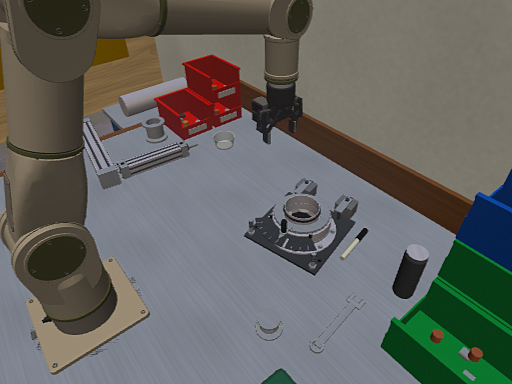

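View pics/a_wrist.png

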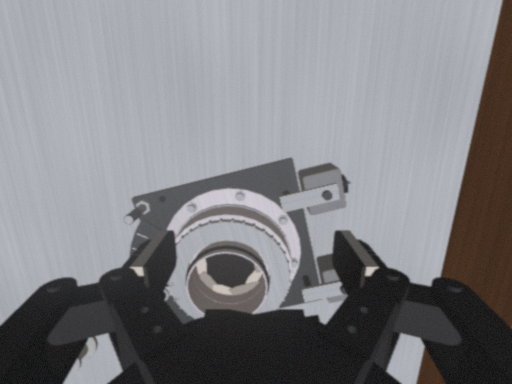

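Run:
```python
import cv2
a=cv2.imread("pics/a_scene.png")[180:300,150:310]
cv2.imwrite("pics/b_scene.png",cv2.resize(a,None,fx=5,fy=5,interpolation=cv2.INTER_CUBIC))
a=cv2.imread("pics/a_side.png")[165:285,230:390]
cv2.imwrite("pics/b_side.png",cv2.resize(a,None,fx=5,fy=5,interpolation=cv2.INTER_CUBIC))
```

```text
(no output)
```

View pics/b_scene.png

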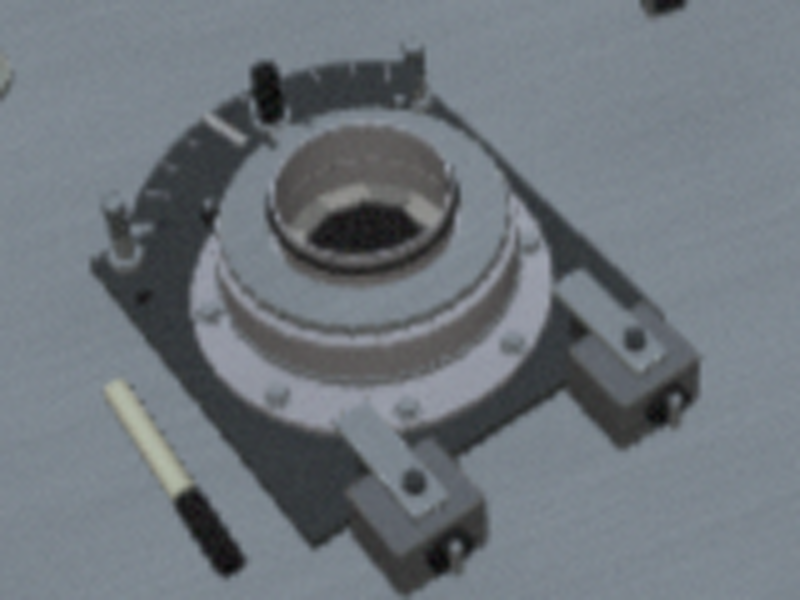

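View pics/b_side.png

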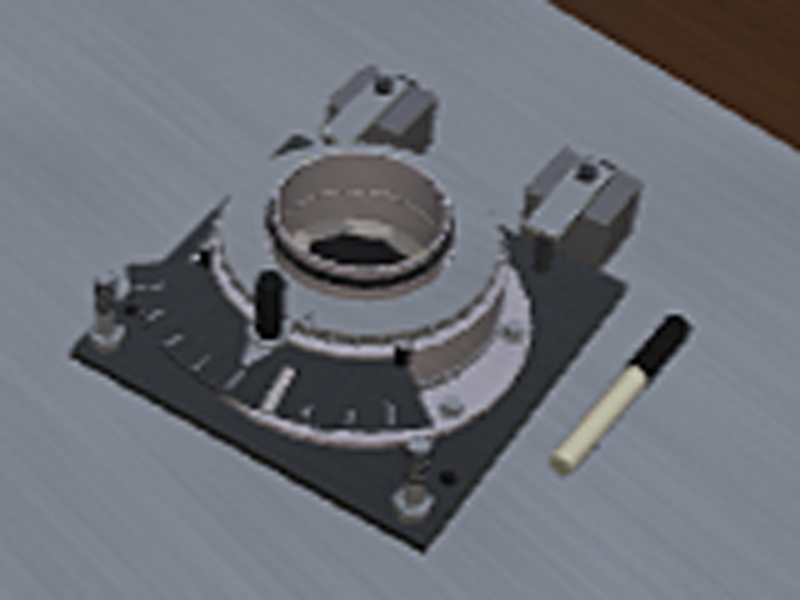

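```bash
cat > h.py <<'E'
import numpy as np,pickle
def ray(c,px):
    K=c["mtx"];u,v=px
    d=np.array([(u-K[0,2])/K[0,0],-(v-K[1,2])/K[1,1],-1.]);return c["origin"],c["rotation"]@d
def onz(c,px,z):
    o,d=ray(c,px);return o+d*(z-o[2])/d[2]
def proj(c,p):
    q=c["rotation"].T@(np.asarray(p)-c["origin"]);K=c["mtx"]
    return np.array([K[0,2]-K[0,0]*q[0]/q[2],K[1,2]+K[1,1]*q[1]/q[2]])
def tri(*cp):
    A=np.zeros((3,3));b=np.zeros(3)
    for c,p in cp:
        o,d=ray(c,p);d=d/np.linalg.norm(d);M=np.eye(3)-np.outer(d,d);A+=M;b+=M@o
    return np.linalg.solve(A,b)
E
python3 - <<'E'
from h import *
d=pickle.load(open("a.pkl","rb"));S,D=d["scene"],d["side"]
s=lambda x,y:(150+(x-2)/5,180+(y-2)/5)
t=lambda x,y:(230+(x-2)/5,165+(y-2)/5)
P=lambda n,*a:print(n,np.round(a,4).tolist())
P("plate left/bottom scene",onz(S,s(93,263),.01),onz(S,s(315,548),.01))
P("plate side left/bottom/right",onz(D,t(72,355),.01),onz(D,t(422,550),.01),onz(D,t(628,285),.01))
# spigot rim by extremes, centre
P("spig",onz(S,s(365,192),.096),onz(D,t(364,206),.096))
P("handle top",tri((S,s(264,68)),(D,t(270,275))), onz(S,s(264,68),.116),onz(D,t(270,275),.116))
P("handle mid",tri((S,s(267,92)),(D,t(270,305))))
P("mark",onz(S,s(227,129),.063),onz(D,t(279,390),.063),tri((S,s(227,129)),(D,t(279,390))))
P("boltA top",onz(S,s(413,48),.063),onz(D,t(106,278),.063))
P("boltB top",onz(S,s(114,202),.063),onz(D,t(420,440),.063))
E
```

```text
plate left/bottom scene [[0.506, -0.281, 0.01], [0.7395, -0.2234, 0.01]]
plate side left/bottom/right [[0.4423, -0.0568, 0.01], [0.5002, -0.2849, 0.01], [0.7353, -0.2254, 0.01]]
spig [[0.5935, -0.1367, 0.096], [0.5934, -0.1374, 0.096]]
handle top [[0.5004, -0.1618, 0.118], [0.4988, -0.1619, 0.116], [0.5018, -0.1596, 0.116]]
handle mid [[0.4996, -0.1626, 0.0974]]
mark [[0.485, -0.1862, 0.063], [0.4843, -0.1885, 0.063], [0.4848, -0.1869, 0.0622]]
boltA top [[0.4658, -0.0621, 0.063], [0.4652, -0.0625, 0.063]]
boltB top [[0.5138, -0.2617, 0.063], [0.5174, -0.2606, 0.063]]
```

>>> arm_command(series="-0.05 -0.03 0.012 -4 0; -0.1 -0.06 0.024 -7 0; -0.15 -0.09 0.036 -11 0; -0.195 -0.117 0.048 -14 0; -0.195 -0.117 0.048 -14 0", squeeze=20)

```text
clock: 0.78
tool_pos: [0.5051, -0.1993, 0.1994]
eef_rot: [[-0.235, 0.972, -0.002], [0.972, 0.235, -0.001], [-0.0, -0.002, -1.0]]
wrist_force: [-0.1, 1.2, 1.1]
grip_width: -0.0001
```

```bash
cat > snap.py <<'E'
import sys,cv2,pickle
from workcell import robot
tag=sys.argv[1];d={}
for n in sys.argv[2].split(","):
    c=robot.camera(n); d[n]=c
    cv2.imwrite(f"pics/{tag}_{n}.png",c["pixels"][:,:,::-1])
pickle.dump(d,open(f"{tag}.pkl","wb"))
s=robot.observe();print(s["clock"],s["tool_pos"].round(4),s["eef_rot"].round(3).tolist(),s["wrist_force"].round(2),round(s["grip_width"],4))
E
python3 snap.py c wrist
```

```text
0.825 [ 0.5068 -0.1966  0.1999] [[-0.238, 0.971, -0.001], [0.971, 0.238, 0.0], [0.0, -0.001, -1.0]] [ 0.13  0.43 -0.84] -0.0001
```

View pics/c_wrist.png

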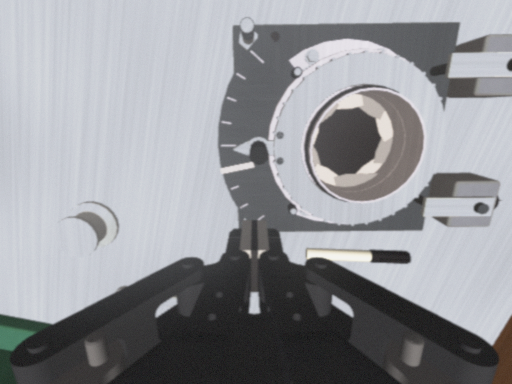

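Run:
```python
import cv2
a=cv2.imread("pics/c_wrist.png")[10:240,205:435]
cv2.imwrite("pics/c2.png",cv2.resize(a[:, :130],None,fx=4,fy=2.6*4/2.6,interpolation=cv2.INTER_CUBIC)[:600*2][40:640])
from h import *
import pickle
c=pickle.load(open("c.pkl","rb"))["wrist"]
g=cv2.cvtColor(c["pixels"],cv2.COLOR_RGB2HSV)
# pale pixels on dark plate
m=((g[:,:,2]>150)).astype(np.uint8)
n,l,st,ce=cv2.connectedComponentsWithStats(m[0:235,205:300])
for i in range(1,n):
    if st[i,4]<200: print(st[i],ce[i]+[205,0])
```

```text
[49 32  4  9 28] [255.21428571  35.78571429]
[34 34 13 16 82] [243.40243902  42.42682927]
[45 50 14 13 47] [256.80851064  56.36170213]
[ 84  52  11  23 153] [295.61437908  63.07189542]
[31 73 10  6 27] [240.18518519  75.59259259]
[22 97  9  5 21] [230.9047619   98.76190476]
[ 17 121  10   3  22] [226.09090909 122.13636364]
[ 26 186   8   4  18] [234.16666667 187.22222222]
[ 35 204   8   4  16] [243.4375 205.375 ]
[ 53 215   6   5  13] [260.69230769 217.30769231]
[ 39 219   2   1   2] [244.5 219. ]
[ 75 231  20   4  64] [290.    232.875]
```

View pics/c2.png

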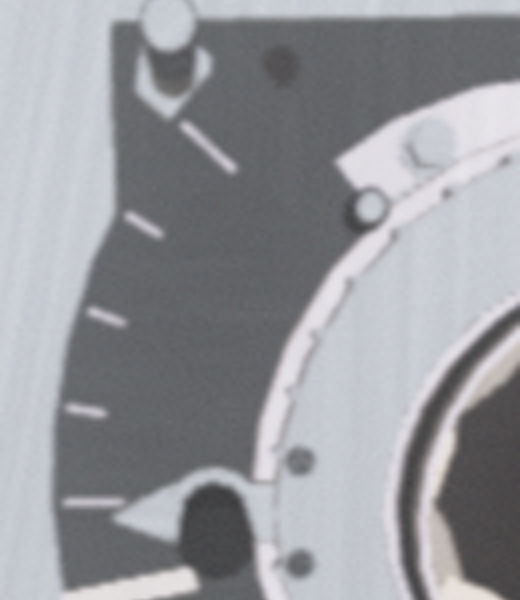

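Run:
```python
from h import *
from scipy.optimize import least_squares
c=pickle.load(open("c.pkl","rb"))["wrist"]
pt={0:(256.81,56.36),1:(240.19,75.59),2:(230.9,98.76),3:(226.09,122.14),4:(228-.4,145.4),6:(234.17,187.22),7:(243.44,205.4),8:(260.7,217.3)}
W={k:onz(c,p,.062)[:2] for k,p in pt.items()}
# angles only: tick k at yaw+pi-0.698+k*10deg
def f(q):
    r=[]
    for k,w in W.items():
        a=q[2]+np.pi+np.radians(10*(k-4)); e=w-q[:2]
        r.append(-np.sin(a)*e[0]+np.cos(a)*e[1])
    return np.array(r)
s=least_squares(f,[.592,-.138,.25]);q=s.x
print(q,np.degrees(q[2]),np.round(f(q)*1e3,1))
print([ (k,round(float(np.hypot(*(w-q[:2]))),4)) for k,w in W.items()])
def show(n,p,z):
    w=onz(c,p,z)[:2];e=w-q[:2];a=(np.arctan2(e[1],e[0])-q[2]-np.pi+np.pi)%(2*np.pi)-np.pi
    print(n,w.round(4),np.hypot(*e).round(4),"iris",round(0.7+a,4))
show("tip",(233.2,149.3),.071)
show("handle top?",(258,143),.116)
img=c["pixels"].astype(int)
# mark
import cv2
m=((img.min(2)>150)).astype(np.uint8);m[:155]=0;m[182:]=0;m[:,:222]=0;m[:,256:]=0
ys,xs=np.nonzero(m);print(xs.min(),xs.max(),ys.min(),ys.max())
for x in range(222,256,4):
    yy=np.nonzero(m[:,x])[0]
    if len(yy): show(f"mark col {x} {len(yy)}",(x,yy.mean()),.063)
show("boltA",(247,26),.063)
```

```text
[ 0.58978602 -0.13894993  0.24511955] 14.044315609709868 [ 0.   0.  -0.  -0.1  0.2 -0.  -0.1  0.1]
[(0, 0.1243), (1, 0.1277), (2, 0.1274), (3, 0.127), (4, 0.1244), (6, 0.1267), (7, 0.1268), (8, 0.1196)]
tip [ 0.4758 -0.1703] 0.1182 iris 0.7235
handle top? [ 0.4957 -0.1538] 0.0953 iris 0.611
222 254 162 181
mark col 222 14 [ 0.4699 -0.1993] 0.1342 iris 0.9213
mark col 226 7 [ 0.4729 -0.1938] 0.1291 iris 0.8933
mark col 230 7 [ 0.4766 -0.1918] 0.1249 iris 0.8917
mark col 234 7 [ 0.4803 -0.1898] 0.1207 iris 0.8899
mark col 238 7 [ 0.484  -0.1879] 0.1166 iris 0.888
mark col 242 6 [ 0.4878 -0.1864] 0.1125 iris 0.8905
mark col 246 7 [ 0.4916 -0.185 ] 0.1085 iris 0.8931
mark col 250 7 [ 0.4953 -0.183 ] 0.1043 iris 0.8911
mark col 254 2 [ 0.4993 -0.1826] 0.1005 iris 0.9039
boltA [ 0.4639 -0.0633] 0.1468 iris -0.0866
```

>>> arm_command(series="0 0 0.05 0 0; 0 0 0.095 0 0; 0 0 0.095 0 0; 0 0 0.095 0 0")

```text
clock: 1.32
tool_pos: [0.5094, -0.1945, 0.1071]
eef_rot: [[-0.243, 0.97, 0.002], [0.97, 0.243, -0.0], [-0.001, 0.002, -1.0]]
wrist_force: [-0.2, -0.1, 0.1]
grip_width: 0.0
```

```bash
cat > plan.py <<'E'
import sys
from h import *
from workcell import robot
C=np.array([.5898,-.1389]);Y=.2451
s=robot.observe();R=s["eef_rot"];p=s["tool_pos"]
def where():
    e=p[:2]-C;return np.hypot(*e),(np.arctan2(e[1],e[0])-Y-np.pi+np.pi)%(2*np.pi)-np.pi+.7
# side +1: finger on open side (pushing to closed); -1: closed side
side=float(sys.argv[1]);off=float(sys.argv[2])
r,a=where();x=np.arctan2(R[1,0],R[0,0])
print("t",s["clock"],p.round(4),"F",s["wrist_force"].round(2),"r",r.round(4),"iris of TCP",a.round(4))
for v in sys.argv[3:]:
    th=np.pi+Y+float(v)-.7
    h=C+.094*np.array([np.cos(th),np.sin(th)])
    q=h+side*off*np.array([-np.sin(th),np.cos(th)])
    d=R.T@np.array([*(q-p[:2]),0]);sp=np.degrees((x-(th-np.pi/2)+np.pi)%(2*np.pi)-np.pi)
    print(v,d.round(4)[:2],"spin",sp.round(1))
E
python3 plan.py 1 .019 .7235 .65 .58 .5 .42 .35 .3; python3 snap.py d side,scene,wrist
python3 -c "
import cv2
a=cv2.imread('pics/d_side.png')[140:285,230:390];cv2.imwrite('pics/d2.png',cv2.resize(a,None,fx=4,fy=4))"
```

```text
t 1.325 [ 0.5094 -0.1945  0.1071] F [-0.18 -0.13  0.1 ] r 0.0978 iris of TCP 1.0597
.7235 [ 0.0132 -0.002 ] spin -1.3
.65 [ 0.0201 -0.0033] spin 2.9
.58 [ 0.0268 -0.0041] spin 6.9
.5 [ 0.0345 -0.0044] spin 11.5
.42 [ 0.0421 -0.0041] spin 16.1
.35 [ 0.0488 -0.0033] spin 20.1
.3 [ 0.0535 -0.0025] spin 22.9
1.475 [ 0.5094 -0.1951  0.1074] [[-0.242, 0.97, 0.003], [0.97, 0.242, -0.001], [-0.002, 0.003, -1.0]] [0.22 1.12 0.13] -0.0001
```

View pics/d2.png

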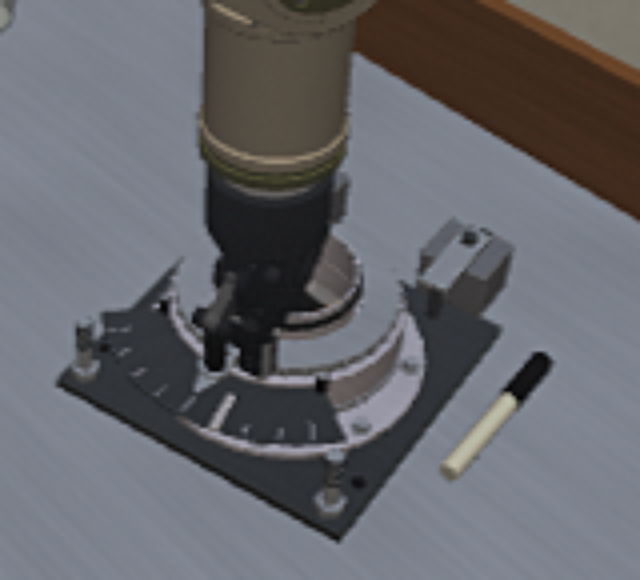

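View pics/d_wrist.png

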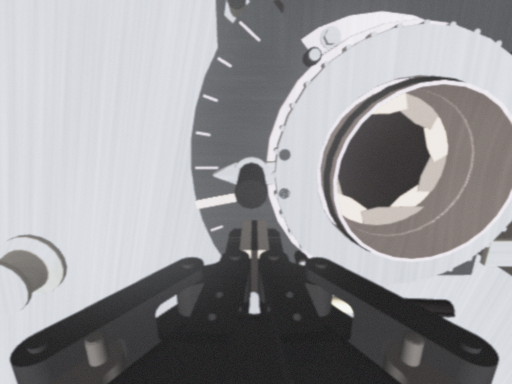

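>>> arm_command(series="0.007 -0.001 0.002 -1 0; 0.013 -0.002 0.002 -1 0; 0.02 -0.003 0.002 3 0; 0.027 -0.004 0.002 7 0; 0.0345 -0.0045 0.002 11 0")

```text
clock: 2.1
tool_pos: [0.4954, -0.1626, 0.1036]
eef_rot: [[-0.05, 0.999, 0.001], [0.999, 0.05, -0.001], [-0.001, 0.001, -1.0]]
wrist_force: [1.8, -2.5, -0.8]
grip_width: -0.0002
```

```bash
python3 plan.py 1 .019 .5 .44 .38 .32 .26 .2;python3 snap.py e wrist
```

```text
t 2.1 [ 0.4954 -0.1626  0.1036] F [ 1.84 -2.51 -0.79] r 0.0973 iris of TCP 0.701
.5 [0.0004 0.0013] spin 0.3
.44 [0.0061 0.0004] spin 3.7
.38 [ 0.0118 -0.0002] spin 7.1
.32 [ 0.0176 -0.0005] spin 10.6
.26 [ 0.0233 -0.0004] spin 14.0
.2 [0.0291 0.0001] spin 17.5
2.15 [ 0.4953 -0.1615  0.1036] [[-0.047, 0.999, 0.001], [0.999, 0.047, -0.0], [-0.0, 0.001, -1.0]] [ 1.29 -0.37  0.69] 0.0001
```

View pics/e_wrist.png

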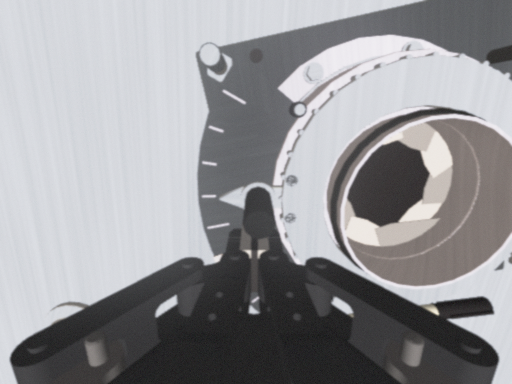

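>>> arm_command(series="0.006 0 0 4 0; 0.0115 -0.001 0 7 0; 0.017 -0.001 0 11 0; 0.023 -0.001 0 14 0; 0.029 0 0 17 0")

```text
clock: 2.78
tool_pos: [0.4932, -0.1339, 0.1034]
eef_rot: [[0.243, 0.97, -0.001], [0.97, -0.243, -0.0], [-0.001, -0.001, -1.0]]
wrist_force: [-2.2, -2.0, 1.3]
grip_width: 0.0002
```

```bash
python3 plan.py 1 .019 .2 .16 .12 .09 .06 .04 .02 0 -.02
```

```text
t 2.775 [ 0.4932 -0.1339  0.1034] F [-2.17 -2.01  1.31] r 0.0967 iris of TCP 0.4029
.2 [0.0005 0.0007] spin 0.6
.16 [0.0043 0.0001] spin 2.8
.12 [ 0.0081 -0.0004] spin 5.1
.09 [ 0.0109 -0.0007] spin 6.9
.06 [ 0.0138 -0.0009] spin 8.6
.04 [ 0.0157 -0.001 ] spin 9.7
.02 [ 0.0176 -0.001 ] spin 10.9
0 [ 0.0195 -0.001 ] spin 12.0
-.02 [ 0.0215 -0.001 ] spin 13.2
```

>>> arm_command(series="0.004 0 0 3 0; 0.008 -0.0004 0 5 0; 0.011 -0.0007 0 7 0; 0.014 -0.001 0 9 0; 0.016 -0.001 0 10 0")

```text
clock: 3.4
tool_pos: [0.4961, -0.1179, 0.1032]
eef_rot: [[0.407, 0.914, -0.001], [0.914, -0.407, -0.0], [-0.001, -0.001, -1.0]]
wrist_force: [-3.3, -1.2, 0.4]
grip_width: -0.0
```

```bash
python3 plan.py 1 .019 .04 .02 0 -.02 -.04;python3 snap.py f wrist
python3 -c "
import cv2
a=cv2.imread('pics/f_wrist.png')[60:240,160:360];cv2.imwrite('pics/f2.png',cv2.resize(a,None,fx=3,fy=3))"
```

```text
t 3.4 [ 0.4961 -0.1179  0.1032] F [-3.31 -1.17  0.44] r 0.096 iris of TCP 0.2346
.04 [-0.0004  0.0002] spin -0.2
.02 [ 0.0015 -0.0001] spin 0.9
0 [ 0.0033 -0.0005] spin 2.1
-.02 [ 0.0052 -0.0008] spin 3.2
-.04 [ 0.0071 -0.001 ] spin 4.4
3.45 [ 0.4963 -0.1176  0.1032] [[0.407, 0.913, -0.001], [0.913, -0.407, 0.0], [-0.0, -0.001, -1.0]] [-2.99 -1.48  0.28] 0.0001
```

View pics/f2.png

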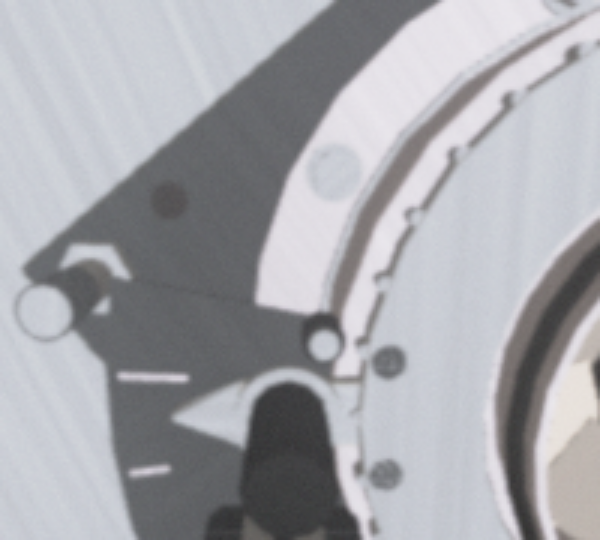

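```bash
cat > tip.py <<'E'
import sys
from h import *
C=np.array([.5898,-.1389]);Y=.2451
c=pickle.load(open(sys.argv[1]+".pkl","rb"))[sys.argv[2]]
i=3
while i<len(sys.argv):
    w=onz(c,(float(sys.argv[i]),float(sys.argv[i+1])),float(sys.argv[i+2]))[:2];e=w-C
    print(w.round(4),"r",np.hypot(*e).round(4),"iris",round((np.arctan2(e[1],e[0])-Y)%(2*np.pi)-np.pi+.7,4));i+=3
E
python3 tip.py f wrist 217.3 198.7 .071  202.5 185.7 .062 215 216.5 .062
```

```text
[ 0.4805 -0.0926] r 0.1187 iris 0.054
[ 0.4731 -0.0828] r 0.1295 iris 0.0069
[ 0.471  -0.1056] r 0.1234 iris 0.1819
```

>>> arm_command(series="0.0015 0 0 1 0; 0.003 0 0 2 0; 0.003 0 0 2 0")

```text
clock: 3.82
tool_pos: [0.4979, -0.115, 0.1032]
eef_rot: [[0.438, 0.899, -0.0], [0.899, -0.438, 0.0], [0.0, -0.0, -1.0]]
wrist_force: [-3.1, -1.0, -0.7]
grip_width: -0.0001
```

```bash
python3 plan.py 1 .019 .0 -.02 -.04
```

```text
t 3.825 [ 0.4979 -0.115   0.1032] F [-3.09 -1.   -0.72] r 0.095 iris of TCP 0.2
.0 [-0.0001 -0.0009] spin 0.1
-.02 [ 0.0018 -0.0013] spin 1.2
-.04 [ 0.0036 -0.0016] spin 2.4
```

>>> arm_command(series="0.001 0 0 1 0; 0.002 0 0 1 0; 0.002 0 0 1 0")

```text
clock: 4.2
tool_pos: [0.4985, -0.1138, 0.1033]
eef_rot: [[0.454, 0.891, -0.001], [0.891, -0.454, -0.0], [-0.001, -0.0, -1.0]]
wrist_force: [-4.0, -3.0, 0.5]
grip_width: 0.0003
```

>>> arm_command(series="0.001 0 0 0 0; 0.001 0 0 0 0; 0.001 0 0 0 0")

```text
clock: 4.58
tool_pos: [0.4987, -0.1134, 0.1033]
eef_rot: [[0.455, 0.891, -0.001], [0.891, -0.455, -0.001], [-0.001, -0.0, -1.0]]
wrist_force: [-5.4, -5.0, 2.1]
grip_width: -0.0001
```

```bash
python3 plan.py 1 .019 .0 -.02 -.04;python3 snap.py g wrist
python3 -c "
import cv2
a=cv2.imread('pics/g_wrist.png')[60:240,160:360];cv2.imwrite('pics/g2.png',cv2.resize(a,None,fx=3,fy=3))"
```

```text
t 4.575 [ 0.4987 -0.1134  0.1033] F [-5.45 -4.95  2.12] r 0.0946 iris of TCP 0.1817
.0 [-0.0019 -0.0009] spin -1.0
-.02 [-0.     -0.0013] spin 0.2
-.04 [ 0.0018 -0.0016] spin 1.3
4.625 [ 0.4987 -0.1133  0.1033] [[0.455, 0.891, -0.001], [0.891, -0.455, -0.001], [-0.001, -0.0, -1.0]] [-6.18 -4.59  2.14] 0.0003
```

View pics/g2.png

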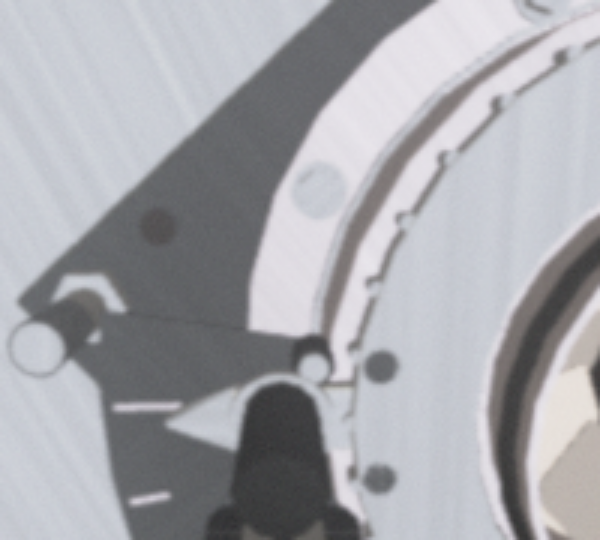

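```bash
python3 tip.py g wrist 215.3 201.3 .071  208.8 195.2 .062
```

```text
[ 0.4825 -0.0883] r 0.1187 iris 0.014
[ 0.478  -0.0848] r 0.1242 iris 0.0039
```

>>> arm_command(series="0.001 0 0 0 0; 0.001 0 0 0 0; 0.001 0 0 0 0")

```text
clock: 5.0
tool_pos: [0.4989, -0.1129, 0.1032]
eef_rot: [[0.455, 0.89, -0.002], [0.89, -0.455, -0.001], [-0.002, -0.001, -1.0]]
wrist_force: [-6.2, -5.7, 2.4]
grip_width: 0.0001
```

>>> arm_command(series="0.001 0 0 0 0; 0.001 0 0 0 0; 0.001 0 0 0 0")

```text
clock: 5.38
tool_pos: [0.4991, -0.1124, 0.1032]
eef_rot: [[0.455, 0.89, -0.002], [0.89, -0.455, -0.002], [-0.002, -0.001, -1.0]]
wrist_force: [-7.5, -7.5, 3.9]
grip_width: -0.0001
```

```bash
python3 plan.py 1 .019 .0 -.02 -.04;python3 snap.py i wrist
python3 -c "
import cv2
a=cv2.imread('pics/i_wrist.png')[60:240,160:360];cv2.imwrite('pics/i2.png',cv2.resize(a,None,fx=3,fy=3))"
```

```text
t 5.375 [ 0.4991 -0.1124  0.1032] F [-7.46 -7.47  3.88] r 0.0945 iris of TCP 0.1706
.0 [-0.003  -0.0008] spin -1.0
-.02 [-0.0011 -0.0012] spin 0.1
-.04 [ 0.0008 -0.0016] spin 1.3
5.425 [ 0.4991 -0.1124  0.1032] [[0.455, 0.89, -0.002], [0.89, -0.455, -0.002], [-0.002, -0.001, -1.0]] [-8.51 -6.74  2.93] 0.0
```

View pics/i2.png

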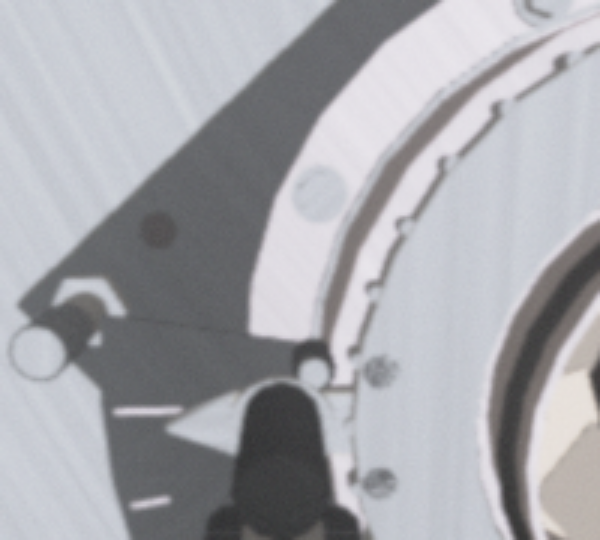

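>>> arm_command(series="-0.008 0 0 0 0; -0.014 0 -0.01 0 0; -0.014 0 -0.06 0 0; 0.016 0 -0.06 0 0; 0.048 0 -0.06 0 0")

```text
clock: 6.05
tool_pos: [0.5232, -0.0673, 0.1652]
eef_rot: [[0.455, 0.891, 0.003], [0.891, -0.455, 0.0], [0.002, 0.003, -1.0]]
wrist_force: [0.1, 0.5, -0.7]
grip_width: 0.0001
```

>>> arm_command(series="0 0 0 0 0; 0 0 0 0 0")

```text
clock: 6.3
tool_pos: [0.5221, -0.0683, 0.1639]
eef_rot: [[0.454, 0.891, 0.001], [0.891, -0.454, -0.0], [0.0, 0.001, -1.0]]
wrist_force: [-0.3, 0.0, -0.5]
grip_width: 0.0003
```

```bash
python3 plan.py -1 .019 -.05 .0 ;python3 snap.py j side,wrist
python3 -c "
import cv2
a=cv2.imread('pics/j_side.png')[140:285,230:390];cv2.imwrite('pics/j2.png',cv2.resize(a,None,fx=4,fy=4))"
```

```text
t 6.3 [ 0.5221 -0.0683  0.1639] F [-0.34  0.01 -0.5 ] r 0.0978 iris of TCP -0.3517
-.05 [-0.0101 -0.0009] spin 1.9
.0 [-0.0147 -0.0019] spin -0.9
6.4 [ 0.5218 -0.0688  0.1636] [[0.455, 0.89, 0.0], [0.89, -0.455, -0.0], [0.0, 0.001, -1.0]] [-0.12 -0.14  0.46] 0.0002
```

View pics/j2.png

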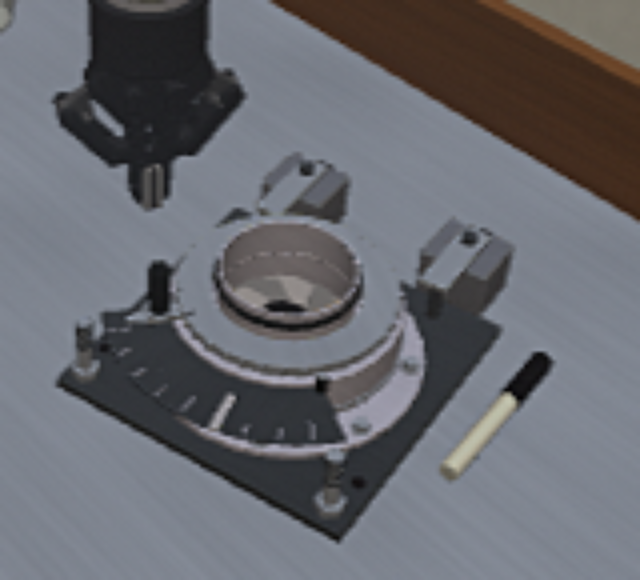

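View pics/j_wrist.png

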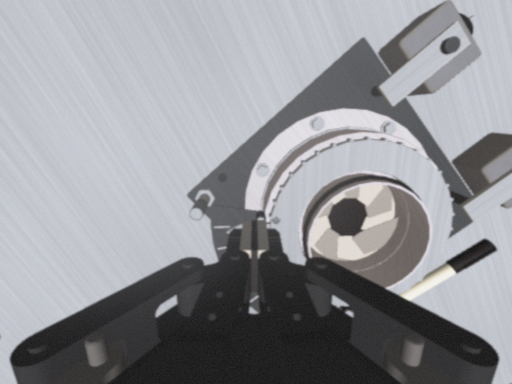

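>>> arm_command(series="0 0 0.03 0 0; 0 -0.001 0.06 0 0; 0 -0.001 0.06 0 0; -0.007 -0.001 0.06 0 0; -0.0145 -0.002 0.06 -1 0")

```text
clock: 7.02
tool_pos: [0.5141, -0.0808, 0.1047]
eef_rot: [[0.438, 0.899, 0.002], [0.899, -0.438, -0.0], [0.001, 0.002, -1.0]]
wrist_force: [0.3, 0.5, 0.7]
grip_width: 0.0002
```

```bash
python3 plan.py -1 .019 0 .06 .12 .18 .24 .3 .36 .42 .48
```

```text
t 7.025 [ 0.5141 -0.0808  0.1047] F [0.34 0.47 0.67] r 0.0954 iris of TCP -0.1999
0 [ 0.     -0.0005] spin 0.1
.06 [-0.0056 -0.0014] spin -3.4
.12 [-0.0113 -0.0021] spin -6.8
.18 [-0.0171 -0.0024] spin -10.2
.24 [-0.0228 -0.0023] spin -13.7
.3 [-0.0286 -0.0019] spin -17.1
.36 [-0.0343 -0.0012] spin -20.5
.42 [-0.0399 -0.0001] spin -24.0
.48 [-0.0455  0.0013] spin -27.4
```

>>> arm_command(series="-0.0055 -0.0015 0 -3 0; -0.0115 -0.002 0 -7 0; -0.017 -0.0025 0 -10 0; -0.023 -0.0025 0 -14 0; -0.0285 -0.002 0 -17 0")

```text
clock: 7.65
tool_pos: [0.5, -0.1049, 0.1047]
eef_rot: [[0.154, 0.988, 0.003], [0.988, -0.154, 0.0], [0.001, 0.003, -1.0]]
wrist_force: [1.7, 2.5, 0.6]
grip_width: 0.0001
```

```bash
python3 plan.py -1 .019 .3 .36 .42 .48 .54 .6;python3 snap.py k wrist,side
python3 -c "
import cv2
a=cv2.imread('pics/k_side.png')[140:285,230:390];cv2.imwrite('pics/k2.png',cv2.resize(a,None,fx=4,fy=4))"
```

```text
t 7.65 [ 0.5    -0.1049  0.1047] F [1.72 2.45 0.61] r 0.096 iris of TCP 0.0933
.3 [-0.0007 -0.0001] spin 0.0
.36 [-0.0064 -0.001 ] spin -3.4
.42 [-0.0121 -0.0017] spin -6.8
.48 [-0.0178 -0.002 ] spin -10.3
.54 [-0.0236 -0.0019] spin -13.7
.6 [-0.0293 -0.0015] spin -17.2
7.75 [ 0.4997 -0.1055  0.1045] [[0.156, 0.988, 0.002], [0.988, -0.156, -0.0], [0.0, 0.002, -1.0]] [0.31 1.79 0.26] -0.0
```

View pics/k2.png

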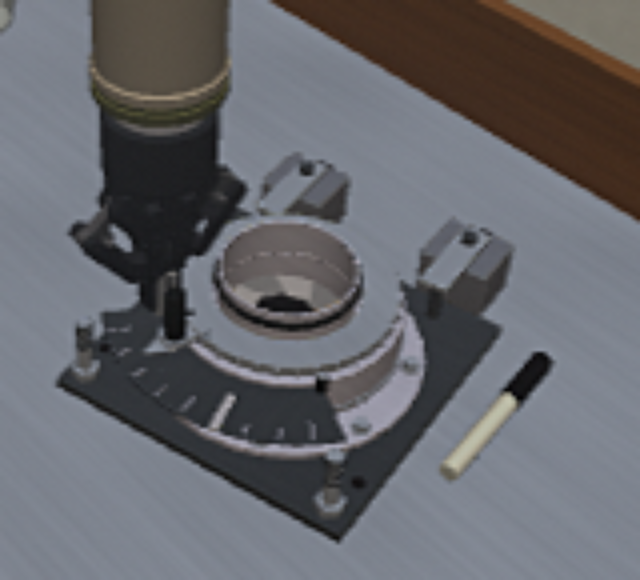

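View pics/k_wrist.png

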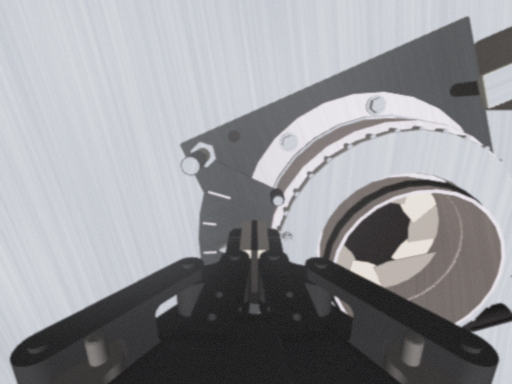

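>>> arm_command(series="-0.006 -0.001 0 -3 0; -0.012 -0.0015 0 -7 0; -0.018 -0.002 0 -10 0; -0.0235 -0.002 0 -14 0; -0.029 -0.0015 0 -17 0")

```text
clock: 8.38
tool_pos: [0.4936, -0.1329, 0.1041]
eef_rot: [[-0.14, 0.99, 0.001], [0.99, 0.14, 0.0], [0.0, 0.001, -1.0]]
wrist_force: [-0.4, 3.1, 1.0]
grip_width: 0.0001
```

```bash
python3 plan.py -1 .019 .6 .65 .7 .74 .78 .8
```

```text
t 8.375 [ 0.4936 -0.1329  0.1041] F [-0.41  3.11  1.04] r 0.0963 iris of TCP 0.3927
.6 [-0.0008  0.0003] spin -0.2
.65 [-0.0056 -0.0005] spin -3.1
.7 [-0.0103 -0.0011] spin -6.0
.74 [-0.0141 -0.0014] spin -8.3
.78 [-0.018  -0.0015] spin -10.6
.8 [-0.0199 -0.0015] spin -11.7
```

>>> arm_command(series="-0.0055 -0.0005 0 -3 0; -0.0105 -0.001 0 -6 0; -0.014 -0.0015 0 -8 0; -0.018 -0.0015 0 -11 0; -0.018 -0.0015 0 -11 0")

```text
clock: 9.0
tool_pos: [0.4944, -0.1513, 0.1038]
eef_rot: [[-0.324, 0.946, 0.001], [0.946, 0.324, -0.0], [-0.0, 0.001, -1.0]]
wrist_force: [-0.1, 1.4, 0.8]
grip_width: -0.0002
```

```bash
python3 plan.py -1 .019 .78 .8 .82 .84 .86 .88 .9;python3 snap.py l side,scene
python3 -c "
import cv2
a=cv2.imread('pics/l_side.png')[200:265,240:340];cv2.imwrite('pics/l2.png',cv2.resize(a,None,fx=8,fy=8,interpolation=cv2.INTER_CUBIC))
a=cv2.imread('pics/l_scene.png')[180:245,160:260];cv2.imwrite('pics/l3.png',cv2.resize(a,None,fx=8,fy=8,interpolation=cv2.INTER_CUBIC))"
```

```text
t 9.0 [ 0.4944 -0.1513  0.1038] F [-0.06  1.39  0.77] r 0.0962 iris of TCP 0.5841
.78 [0.0003 0.0004] spin 0.3
.8 [-0.0016  0.    ] spin -0.9
.82 [-0.0035 -0.0003] spin -2.0
.84 [-0.0054 -0.0006] spin -3.1
.86 [-0.0073 -0.0009] spin -4.3
.88 [-0.0092 -0.0011] spin -5.4
.9 [-0.0111 -0.0013] spin -6.6
9.1 [ 0.4943 -0.1511  0.1036] [[-0.324, 0.946, 0.0], [0.946, 0.324, -0.0], [-0.0, 0.0, -1.0]] [0.84 0.78 0.82] 0.0
```

View pics/l2.png

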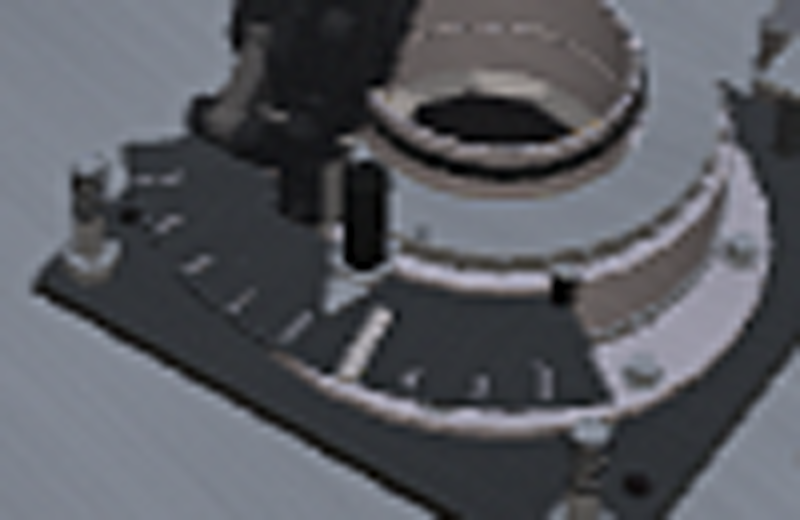

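View pics/l3.png

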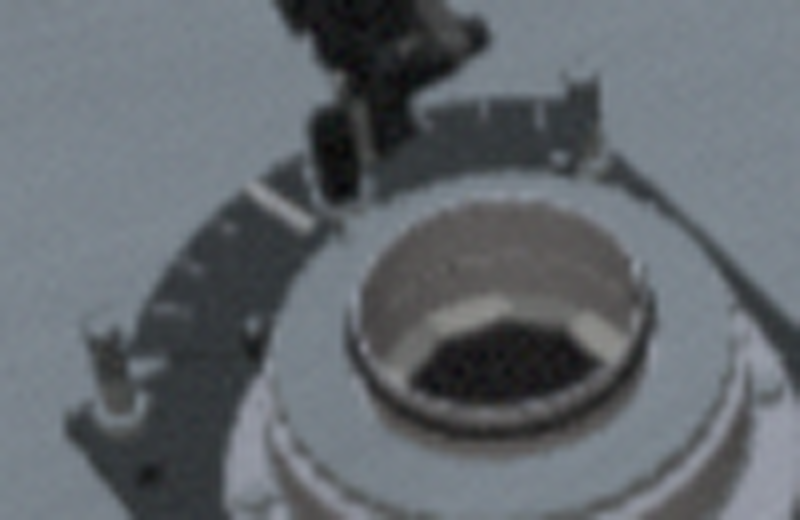

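```bash
python3 tip.py l side 280.3 238.3 .071  285.2 242.3 .063 276.8 240.3 .062
```

```text
[ 0.479  -0.1736] r 0.1161 iris 0.7589
[ 0.4846 -0.1874] r 0.1159 iris 0.8865
[ 0.4726 -0.167 ] r 0.1205 iris 0.6902
```

>>> arm_command(series="-0.0025 0 0 -1 0; -0.005 -0.0005 0 -3 0; -0.0075 -0.001 0 -4 0; -0.0095 -0.001 0 -5 0; -0.0095 -0.001 0 -5 0")

```text
clock: 9.72
tool_pos: [0.4964, -0.1606, 0.1033]
eef_rot: [[-0.406, 0.914, -0.0], [0.914, 0.406, -0.0], [-0.0, -0.0, -1.0]]
wrist_force: [-1.9, 1.4, 1.4]
grip_width: 0.0002
```

```bash
python3 plan.py -1 .019 .88 .89 .9 .91;python3 snap.py m side
python3 -c "
import cv2
a=cv2.imread('pics/m_side.png')[200:265,240:340];cv2.imwrite('pics/m2.png',cv2.resize(a,None,fx=8,fy=8,interpolation=cv2.INTER_CUBIC))"
```

```text
t 9.725 [ 0.4964 -0.1606  0.1033] F [-1.87  1.4   1.36] r 0.0959 iris of TCP 0.6835
.88 [0.0003 0.    ] spin -0.4
.89 [-0.0007 -0.0001] spin -1.0
.9 [-0.0016 -0.0003] spin -1.5
.91 [-0.0025 -0.0005] spin -2.1
9.775 [ 0.4964 -0.1606  0.1033] [[-0.406, 0.914, 0.0], [0.914, 0.406, -0.0], [-0.0, -0.0, -1.0]] [-1.56  1.16  1.37] -0.0
```

View pics/m2.png

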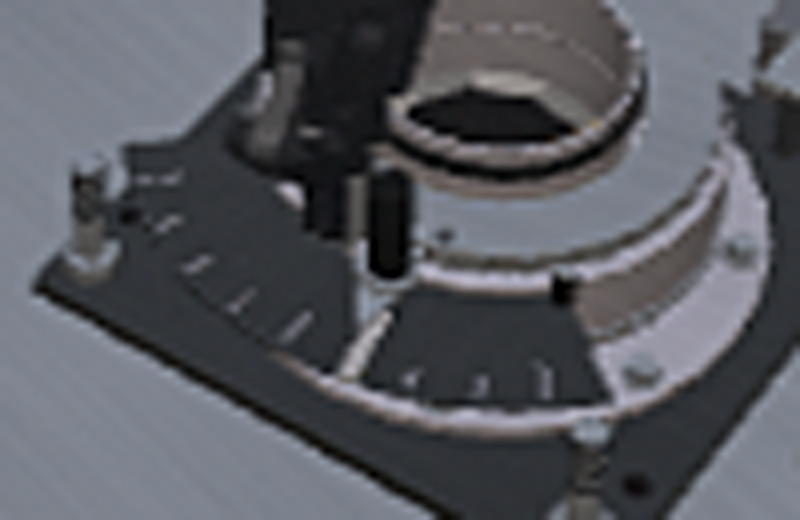

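>>> arm_command(series="0.008 0 0 0 0; 0.012 0 -0.03 0 0; 0.012 0 -0.085 0 0; -0.03 0 -0.1 0 0; -0.06 0 -0.1 0 0")

```text
clock: 10.4
tool_pos: [0.522, -0.2165, 0.2054]
eef_rot: [[-0.406, 0.914, 0.004], [0.914, 0.406, -0.002], [-0.003, 0.003, -1.0]]
wrist_force: [-0.0, 0.7, 0.2]
grip_width: -0.0002
```

>>> arm_command(series="0 0 0 0 0; 0 0 0 0 0")

```text
clock: 10.65
tool_pos: [0.5206, -0.2142, 0.203]
eef_rot: [[-0.407, 0.913, -0.001], [0.913, 0.407, 0.001], [0.001, -0.0, -1.0]]
wrist_force: [-0.5, 0.7, 0.3]
grip_width: -0.0001
```

```bash
python3 snap.py n wrist,side
python3 -c "
import cv2
a=cv2.imread('pics/n_wrist.png')[40:240,170:370];cv2.imwrite('pics/n2.png',cv2.resize(a[50:170,:120],None,fx=5,fy=5,interpolation=cv2.INTER_CUBIC))"
```

```text
10.75 [ 0.5207 -0.2139  0.2032] [[-0.408, 0.913, -0.0], [0.913, 0.408, 0.0], [0.0, 0.0, -1.0]] [-0.5  -0.42  0.78] 0.0002
```

View pics/n_wrist.png

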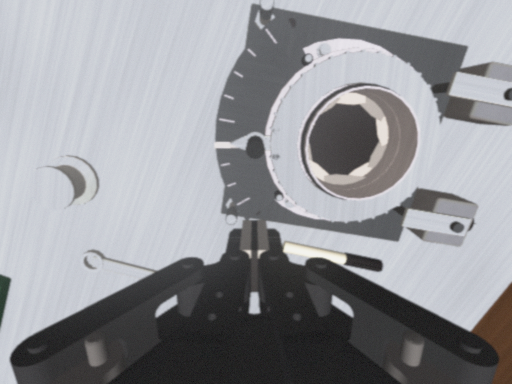

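View pics/n2.png

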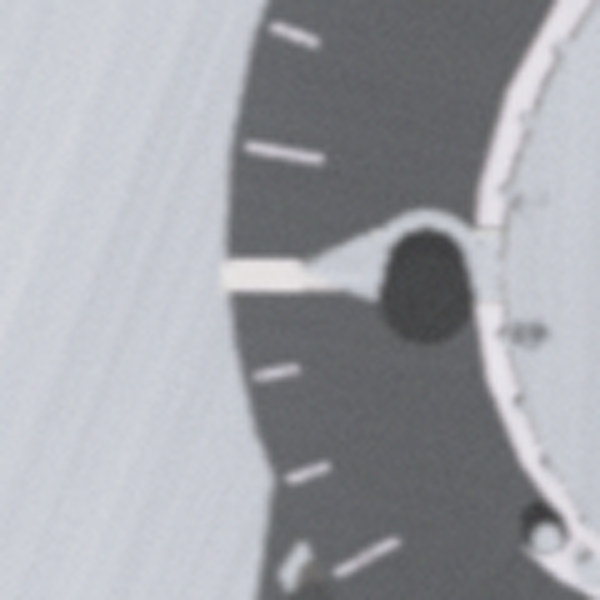

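```bash
python3 tip.py n wrist 230.2 143.2 .071 222.6 144.8 .063 228 145 .063 226.6 120.4 .062 224.8 164.4 .062 231.2 184.2 .062; python3 -c "
import pickle;from h import *
c=pickle.load(open('n.pkl','rb'))['wrist'];print(c['origin'])"
```

```text
[ 0.4819 -0.1867] r 0.1181 iris 0.8721
[ 0.4753 -0.1925] r 0.1264 iris 0.8925
[ 0.4803 -0.1905] r 0.121 iris 0.8948
[ 0.4698 -0.1691] r 0.1237 iris 0.7012
[ 0.4848 -0.2102] r 0.1269 iris 1.0515
[ 0.4989 -0.2269] r 0.1265 iris 1.2242
[ 0.49055611 -0.14923219  0.32850165]
```

>>> arm_command(series="0.036 0 0 0 0; 0.074 0 0.01 0 0; 0.074 0 0.03 0 0; 0.074 0 0.08 0 0; 0.074 0 0.1 0 0")

```text
clock: 11.38
tool_pos: [0.4892, -0.1463, 0.101]
eef_rot: [[-0.408, 0.913, -0.003], [0.913, 0.408, 0.001], [0.002, -0.002, -1.0]]
wrist_force: [-0.4, 0.3, 0.9]
grip_width: -0.0001
```

>>> arm_command(series="0 0 0 0 0; 0 0 0 0 0")

```text
clock: 11.62
tool_pos: [0.4914, -0.1473, 0.1045]
eef_rot: [[-0.407, 0.913, 0.002], [0.913, 0.407, -0.0], [-0.001, 0.001, -1.0]]
wrist_force: [0.1, -0.1, -0.2]
grip_width: -0.0002
```

```bash
python3 plan.py -1 .019 .80 .87 .88 .89 .9 .905 .91
```

```text
t 11.625 [ 0.4914 -0.1473  0.1045] F [ 0.09 -0.11 -0.16] r 0.0988 iris of TCP 0.5404
.80 [-0.0065  0.001 ] spin 4.3
.87 [-0.013  -0.0006] spin 0.2
.88 [-0.0139 -0.0008] spin -0.3
.89 [-0.0149 -0.0009] spin -0.9
.9 [-0.0158 -0.0011] spin -1.5
.905 [-0.0163 -0.0012] spin -1.8
.91 [-0.0168 -0.0013] spin -2.0
```

>>> arm_command(series="-0.006 0 0 0 0; -0.011 -0.0005 0 0 0; -0.0135 -0.0008 0 0 0; -0.015 -0.001 0 -1 0; -0.015 -0.001 0 -1 0")

```text
clock: 12.25
tool_pos: [0.4959, -0.1615, 0.1033]
eef_rot: [[-0.423, 0.906, -0.0], [0.906, 0.423, 0.0], [0.0, 0.0, -1.0]]
wrist_force: [-0.2, 1.8, 1.5]
grip_width: 0.0002
```

```bash
python3 plan.py -1 .019 .88 .89 .9 .903 .91
```

```text
t 12.25 [ 0.4959 -0.1615  0.1033] F [-0.19  1.77  1.48] r 0.0966 iris of TCP 0.6913
.88 [0.0009 0.0009] spin 0.7
.89 [-0.0001  0.0007] spin 0.1
.9 [-0.001   0.0005] spin -0.5
.903 [-0.0013  0.0004] spin -0.6
.91 [-0.0019  0.0003] spin -1.0
```

>>> arm_command(series="-0.0008 0 0 0 0; -0.0015 0 0 -1 0; -0.0015 0 0 -1 0")

```text
clock: 12.62
tool_pos: [0.4964, -0.1631, 0.1033]
eef_rot: [[-0.439, 0.899, -0.0], [0.899, 0.439, 0.0], [0.0, -0.0, -1.0]]
wrist_force: [-2.1, 3.3, 1.8]
grip_width: -0.0003
```

```bash
python3 plan.py -1 .019 .89 .9 .903 .91
```

```text
t 12.625 [ 0.4964 -0.1631  0.1033] F [-2.06  3.33  1.81] r 0.0964 iris of TCP 0.7085
.89 [0.0016 0.0009] spin 1.1
.9 [0.0006 0.0007] spin 0.5
.903 [0.0004 0.0006] spin 0.3
.91 [-0.0003  0.0005] spin -0.1
```

Back off and look.

>>> arm_command(series="0.008 0 0 0 0; 0.012 0 -0.03 0 0; 0.012 0 -0.085 0 0; -0.03 0 -0.1 0 0; -0.06 0 -0.1 0 0")

```text
clock: 13.25
tool_pos: [0.5241, -0.2184, 0.2055]
eef_rot: [[-0.438, 0.899, 0.004], [0.899, 0.438, -0.002], [-0.003, 0.003, -1.0]]
wrist_force: [0.7, 0.1, -1.0]
grip_width: -0.0003
```

>>> arm_command(series="0 0 0 0 0; 0 0 0 0 0")

```text
clock: 13.5
tool_pos: [0.5226, -0.216, 0.203]
eef_rot: [[-0.439, 0.899, -0.0], [0.899, 0.439, 0.001], [0.001, -0.0, -1.0]]
wrist_force: [0.8, 1.0, 0.0]
grip_width: 0.0001
```

```bash
python3 snap.py o wrist,side,scene
python3 -c "
import cv2
a=cv2.imread('pics/o_wrist.png')[90:210,170:290];cv2.imwrite('pics/o2.png',cv2.resize(a,None,fx=5,fy=5,interpolation=cv2.INTER_CUBIC))
a=cv2.imread('pics/o_side.png')[200:265,240:340];cv2.imwrite('pics/o3.png',cv2.resize(a,None,fx=8,fy=8,interpolation=cv2.INTER_CUBIC))"
```

```text
13.65 [ 0.5228 -0.2159  0.2033] [[-0.44, 0.898, 0.0], [0.898, 0.44, 0.0], [0.0, 0.0, -1.0]] [ 0.03 -1.03  0.82] 0.0
```

View pics/o2.png

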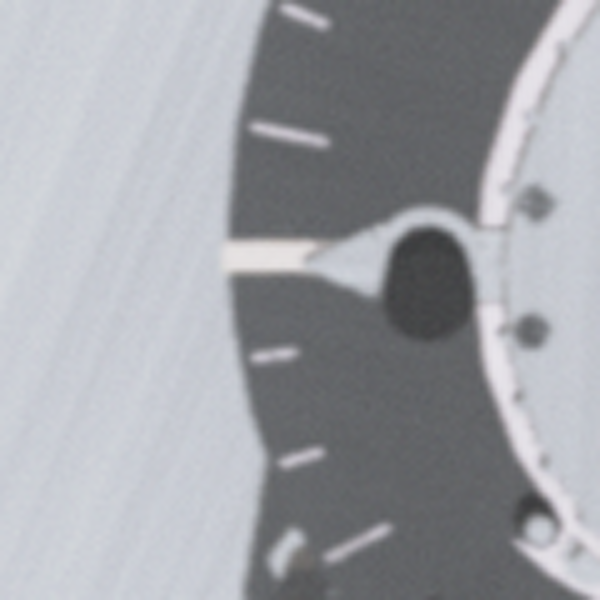

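View pics/o3.png

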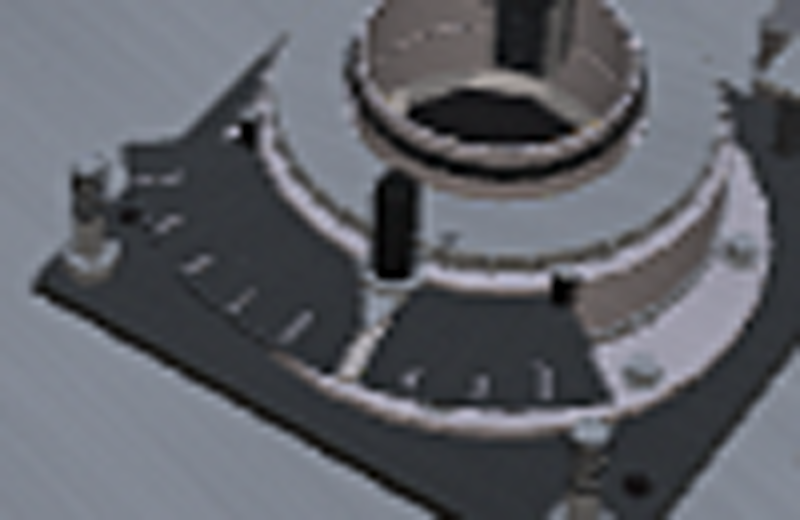

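```bash
python3 tip.py o wrist 230.2 141.4 .071 222.6 141.0 .063 229 141.2 .063 227.5 116.6 .062 224.4 160.6 .062; python3 tip.py o side 284.9 241.2 .071
```

```text
[ 0.4823 -0.1884] r 0.1184 iris 0.8861
[ 0.4751 -0.1925] r 0.1266 iris 0.8917
[ 0.4809 -0.1898] r 0.1202 iris 0.8923
[ 0.4696 -0.169 ] r 0.1239 iris 0.7006
[ 0.4848 -0.2099] r 0.1267 iris 1.0492
[ 0.4816 -0.1892] r 0.1193 iris 0.8898
```

Run:
```python
from h import *
import cv2
a=pickle.load(open("a.pkl","rb"));o=pickle.load(open("o.pkl","rb"))
d=np.abs(a["scene"]["pixels"].astype(int)-o["scene"]["pixels"]).max(2)>60
n,l,st,ce=cv2.connectedComponentsWithStats(d.astype(np.uint8))
print([(st[i].tolist()) for i in range(1,n) if st[i,4]>6])
from workcell import robot
print(robot.hand_in())
```

```text
[[232, 0, 10, 5, 38], [250, 0, 45, 11, 321], [149, 6, 19, 24, 192], [259, 11, 40, 12, 136], [138, 13, 4, 8, 17], [227, 14, 35, 21, 424], [207, 20, 8, 37, 171], [176, 22, 3, 11, 24], [174, 27, 1, 13, 13], [308, 29, 2, 4, 8], [139, 31, 31, 23, 249], [284, 30, 16, 10, 93], [303, 30, 4, 4, 9], [134, 38, 1, 8, 8], [175, 44, 5, 21, 66], [181, 45, 6, 20, 51], [156, 51, 6, 4, 13], [267, 51, 15, 21, 105], [282, 64, 16, 7, 66], [257, 69, 46, 114, 3104], [213, 78, 4, 4, 11], [190, 80, 6, 6, 27], [223, 85, 2, 6, 9], [148, 87, 29, 8, 168], [148, 94, 39, 35, 999], [153, 123, 46, 65, 1481], [196, 193, 10, 13, 47]]
the job is handed in; nothing more can be done
None
```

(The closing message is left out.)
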